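# Move the furniture feet to the oiling rack in reverse order

### The job

Move the four pine furniture feet from the grey trays of the saw rack to the plywood oiling rack, one in each bay, standing upright and flat on the bay floor, in reverse order: as seen from the robot, the foot that stood leftmost on the saw rack ends rightmost on the oiling rack, and so on along the row, so that the last one sawn is the first one oiled. Do not knock any foot over on the way.

Things in the scene. Friction and masses are not known exactly. Their poses are not given: they have to be found in the camera images.
- foot_bun: Bun foot: squat, round, pine; 56 mm high, widest (49 mm diameter) with upright sides from 24 to 40 mm above its underside, 40 mm diameter at the underside. Stands upright in its tray at the start, off centre by up to 4 mm and turned up to 0.4 rad from it. Origin: centre of the underside, z up. About 0.05 to 0.1 kg.
- foot_square: Square foot: pine; a 36 x 36 mm square post on a 50 x 50 x 12 mm square plinth, 74 mm high in all. Its x and y axes are square to the post's sides. Stands upright in its tray at the start, off centre by up to 4 mm and turned up to 0.4 rad from it. Origin: centre of the underside, z up. About 0.05 to 0.1 kg.
- foot_turned: Turned foot: slim, round, pine, the tallest; 82 mm high; 42 mm diameter base 12 mm high, plain barrel of 33 mm diameter from 16 to 66 mm above the underside and a 24 mm diameter spigot, 12 mm high, on top of that. Stands upright in its tray at the start, off centre by up to 4 mm and turned up to 0.4 rad from it. Origin: centre of the underside, z up. About 0.05 to 0.1 kg.
- foot_stepped: Stepped foot: pine block 32 mm (its x) by 54 mm (its y, the long way) and 46 mm high, with a 32 x 27 mm step on its -y half rising to 70 mm. Stands upright in its tray at the start, off centre by up to 4 mm and turned up to 0.4 rad from it. Origin: centre of the underside, z up. About 0.05 to 0.1 kg.
- tray_bun: The fixed grey painted tray in which the bun foot stands at the start, one of four alike on the saw rack, 84 mm apart centre to centre; it stays and so marks that foot's old place in the row. 82 x 82 mm outside, 70 x 70 mm inside, floor 6 mm thick, rim 16 mm above its underside. Origin: centre of its underside (12 mm above the table); inner floor 18 mm above the table, rim 28 mm.
- tray_square: The fixed grey painted tray in which the square foot stands at the start, one of four alike on the saw rack, 84 mm apart centre to centre; it stays and so marks that foot's old place in the row. 82 x 82 mm outside, 70 x 70 mm inside, floor 6 mm thick, rim 16 mm above its underside. Origin: centre of its underside (12 mm above the table); inner floor 18 mm above the table, rim 28 mm.
- tray_turned: The fixed grey painted tray in which the turned foot stands at the start, one of four alike on the saw rack, 84 mm apart centre to centre; it stays and so marks that foot's old place in the row. 82 x 82 mm outside, 70 x 70 mm inside, floor 6 mm thick, rim 16 mm above its underside. Origin: centre of its underside (12 mm above the table); inner floor 18 mm above the table, rim 28 mm.
- tray_stepped: The fixed grey painted tray in which the stepped foot stands at the start, one of four alike on the saw rack, 84 mm apart centre to centre; it stays and so marks that foot's old place in the row. 82 x 82 mm outside, 70 x 70 mm inside, floor 6 mm thick, rim 16 mm above its underside. Origin: centre of its underside (12 mm above the table); inner floor 18 mm above the table, rim 28 mm.
- saw_rack: The rack the feet come from: fixed black base board 92 x 346 x 12 mm carrying the four grey trays in a row along its y axis, centres at y = -126, -42, 42 and 126 mm in an order that varies. Origin: centre of the underside, on the table. x points away from the robot, y to its left, within 0.15 rad; it may be the nearer or the farther of the two racks.
- oil_rack: The empty rack the feet go to: fixed, one piece, plywood board 92 x 350 mm with dark wooden rims; four open square bays in a row along its y axis, centres at x = 0 and y = -126, -42, 42 and 126 mm, each 70 x 70 mm inside; bay floor 18 mm and rims 30 mm above the table. Origin: centre of the underside, on the table. x points away from the robot, y to its left, within 0.15 rad.
Things that resemble listed ones, but are neither listed nor needed, are in the scene too. What is shaped like the foot_turned but blue is not meant.

How it is judged:
By the outcome, as a careful person would: the job done as asked, in the order asked, and still so for the second after the job is handed in, with the robot touching nothing.
It also fails if it takes over 99 s, if anything falls off the work surface, if the arm or the gripper's body presses on something with over 40 N, if the wrist force passes 120 N, or if a joint passes its speed limit or range.

### The arm

A 6-joint arm with a two-finger parallel gripper is mounted at the origin on the work surface. World frame = base frame: x ahead of the robot, y to its left, z up, the work surface at z = 0. Lengths are in m, angles in rad, forces in N, time in s.
With the tool pointing down it reaches from about 0.375 to 0.9 m from the base axis. Payload 3.1 kg.
Tool frame: the origin (TCP) lies at the very end of the fingers, on their centre line; the grasp point (between the pads) lies 19 mm behind it; z points along the fingers, y is the direction in which the jaws open and shut (so a half turn about z gives the same grasp; the last joint's range is limited). The gripper opens to 85 mm and grips with 20 to 120 N. Pads are 22 mm wide; open, the fingers measure 114 mm over their backs; the gripper's body (76 mm by 85 mm) begins 54 mm behind the grasp point. The pads swing forward as they close: fully open they stand 13 mm farther back than shut.
Start: joints at [-1.353, 0.527, 1.433, -0, 1.181, -0.178], TCP at [0.241, -0.577, 0.231] pointing down, gripper open.
Joint ranges: [-3.08, 3.08], [-0.75, 2.2], [0.22, 2.44], [-1.43, 4.57], [0, 2.65], [-2.85, 2.85]. Speed limits (rad/s): [2.79, 2.79, 3.14, 3.14, 3.14, 3.14].

### API

Orientations are given as a unit quaternion [x, y, z, w].
In Python, from station import manip gives the robot as it stands.
- The arm moves only by the tool send_rows, never from a script. Its argument "motion" is a list of rows, each an object with "gripper": the finger opening in mm, from 0 to 85.4; "travel": the shift along the tool's x, y, z in mm, a list of three; "rotation": the turn, a rotation vector about the tool's x, y, z in degrees, a list of three. In form: [{"gripper": gripper, "travel": [x, y, z], "rotation": [ax, ay, az]}, ...]. A call has 1 to 12 rows; each row shifts and turns the commanded pose from where the row before left it, along the tool's axes as they then stand; what a row does not reach is not made up. A row lasts 1/12 s, in which the tool goes at most 41.7 mm and 7.16 degrees, less where a joint would pass 70% of its speed; a pose out of reach is approached as far as the arm can. A call is refused whole if a number of a shift passes 41.7 or a number of a turn 7.16, either way. A call with a gripper value outside its range is refused whole. The fingers move at their own pace and stop on an object; "newtons" is the grip in N (left out, the last holds). Time passes only in rows, so rows that do not move let the fingers close. It gives the time, the measured TCP pose, the force and the opening at its end, in the units of the state.
- manip.sense(): the state, without advancing time (a new reading comes with each control period).
- manip.snapshot(name): name is "side" or "top"; returns the picture (400x640x3 uint8, red, green, blue); there is no depth.
- manip.calibration(name): a dict with "fx", "fy", "cx", "cy" (pixels), "cam_to_world" (4x4, takes a point from camera to world coordinates). Camera axes: x right, y down, z forward; pixel columns grow to the right and rows downward; lengths in m; the calibration is good to about 2 mm. A picture is of the moment at which its call begins. calibration takes no time and is no camera call.
- manip.sign_off(): hands the job in, once; it reports no verdict.
The state is a dict: "t": time; "q": joint angles; "qd": joint speeds; "tau": joint torques, N m; "tcp_pos": TCP position; "tool_rot": TCP orientation; "force": force on the tool from outside, world axes, zero at the start; "ft_torque": the same for the moment, N m; "finger_gap": opening from 0.0 (shut) to 1.0 (fully open).
Only numpy, scipy, OpenCV 4.12 (cv2) and the standard library are available. Lean on these libraries where they do the work, as an engineer would, in place of code of your own. Each camera call takes 0.05 s, during which the arm holds its last target. There are 200 camera calls.

## Working session

There is one attempt and no reset: what is moved stays moved. The work goes in short steps, Python scripts to look and compute and a tool call to move; the robot and the scene stay as the last step left them, time stands still between calls to the robot, and variables do not carry over. Pictures are saved under pics/ and viewed, about 12 in all and at most 16, crops included, and the job is handed in when it is done.

Besides the shell and the picture viewer there is one more tool, called after "Request:" in YAML: its name, and indented under it one key for each argument. send_rows: Moves the arm, as the interface text tells. Its arguments: {"type":"object","properties":{"motion":{"type":"array","items":{"type":"object","properties":{"gripper":{"type":"number"},"travel":{"type":"array","items":{"type":"number"}},"rotation":{"type":"array","items":{"type":"number"}}}}},"newtons":{"type":"number"}},"required":["motion"]}

```bash
mkdir -p pics; ls; python3 - <<'E'
from station import manip
import cv2,numpy as np
print(manip.sense())
for n in("top","side"):
    im=manip.snapshot(n); cv2.imwrite(f"pics/{n}0.png",im[:,:,::-1]); c=manip.calibration(n)
    print(n,[c[k] for k in("fx","fy","cx","cy")],np.round(c["cam_to_world"],4).tolist())
E
```

```text
pics
{'t': 0.0, 'q': array([-1.35346472e+00,  5.28471752e-01,  1.43391289e+00,  4.29660228e-05,
        1.18138158e+00, -1.78521771e-01]), 'qd': array([ 0.00057956, -0.00036818, -0.00079862, -0.00121487, -0.00153925,
       -0.00013802]), 'tau': array([-1.40093449e-03, -4.42351055e+01, -1.78028655e+01, -1.70783678e-04,
        8.47500603e-03,  1.60918557e-05]), 'tcp_pos': array([ 0.24086641, -0.57594752,  0.23032681]), 'tool_rot': array([ 9.80477404e-01,  1.96628786e-01, -1.22565702e-06, -1.08696594e-03]), 'force': array([ 0.23195365,  0.50485278, -0.02219423]), 'ft_torque': array([-0.05002937,  0.04053932,  0.0256415 ]), 'finger_gap': 0.9974654419737811}
top [400.5084499557238, 400.5084499557238, 318.4189708562427, 198.89408649923047] [[-0.056, -0.9708, 0.2334, 0.3354], [-0.9984, 0.0547, -0.0119, -0.0569], [-0.0012, -0.2337, -0.9723, 0.7439], [0.0, 0.0, 0.0, 1.0]]
side [477.6950597110443, 477.6950597110443, 320.1332535707053, 196.96929170789542] [[0.9972, -0.0396, 0.064, 0.4433], [-0.074, -0.6716, 0.7372, -0.6645], [0.0138, -0.7399, -0.6726, 0.6034], [0.0, 0.0, 0.0, 1.0]]
```

View pics/top0.png

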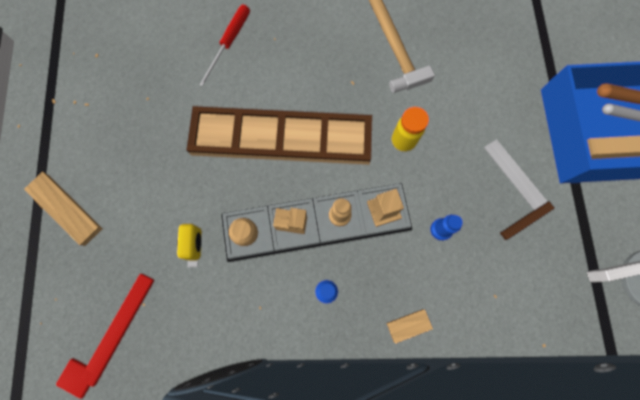

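View pics/side0.png

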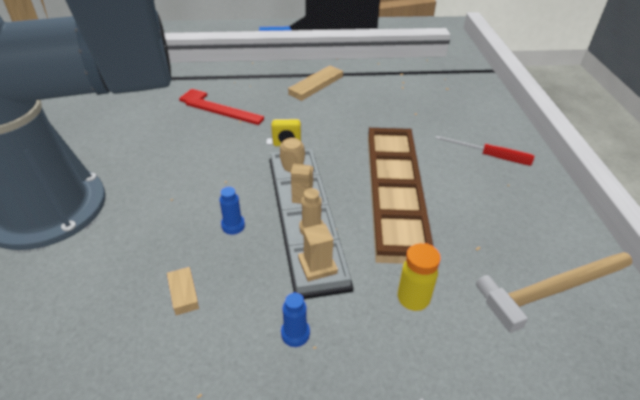

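The top view shows the plywood oil rack (190–372, 107–161) and the nearer saw rack (222–411, 183–262). The trays from left to right hold bun (242,231), stepped (290,220), turned (340,211) and square (385,206). There are two blue turned decoys in top at (327,292) and (446,227), which I'm leaving alone. The pine turned foot at (340,211), in a grey tray, is the one meant. I'll confirm it in an enlarged crop.

```bash
cat > h.py <<'E'
import numpy as np,cv2
from station import manip
def ray(n,uv,z):
    c=manip.calibration(n);T=np.array(c["cam_to_world"])
    d=T[:3,:3]@[(uv[0]-c["cx"])/c["fx"],(uv[1]-c["cy"])/c["fy"],1]
    return T[:3,3]+d*(z-T[2,3])/d[2]
def proj(n,p):
    c=manip.calibration(n);T=np.array(c["cam_to_world"])
    q=T[:3,:3].T@(np.array(p)-T[:3,3]); return np.array([c["fx"]*q[0]/q[2]+c["cx"],c["fy"]*q[1]/q[2]+c["cy"]])
E
python3 - <<'E'
import cv2,numpy as np
from h import *
t=cv2.imread("pics/top0.png");s=cv2.imread("pics/side0.png")
cv2.imwrite("pics/ctop.png",cv2.resize(t[178:268,216:416],None,fx=4,fy=4,interpolation=cv2.INTER_CUBIC))
cv2.imwrite("pics/cside.png",cv2.resize(s[125:300,260:360],None,fx=3.4,fy=3.4,interpolation=cv2.INTER_CUBIC))
hsv=cv2.cvtColor(t,cv2.COLOR_BGR2HSV)
m=((hsv[:,:,0]<25)&(hsv[:,:,1]>70)).astype(np.uint8)*255
for (nm,a,b,c,d) in (("oil",95,170,180,380),("saw",180,265,216,416)):
    n,l,st,ce=cv2.connectedComponentsWithStats(m[a:b,c:d])
    for i in range(1,n):
        if st[i,4]>60: print(nm,st[i,:5]+[c,a,0,0,0],ce[i]+[c,a])
# oil rack outer rect and bays (pine colour bright)
dark=(m>0)&(hsv[:,:,2]<130)
dd=np.zeros_like(m);dd[95:170,180:380]=dark[95:170,180:380]*255
cs,_=cv2.findContours(cv2.morphologyEx(dd,cv2.MORPH_CLOSE,np.ones((3,3))),cv2.RETR_CCOMP,cv2.CHAIN_APPROX_NONE)
for k in cs:
    if cv2.contourArea(k)>300:
        r=cv2.minAreaRect(k);M=cv2.moments(k);uv=(M["m10"]/M["m00"],M["m01"]/M["m00"]);print(r,np.round(ray("top",uv,.03),4),np.round(ray("top",uv,.018),4))
        if cv2.contourArea(k)>5000:
            for q in cv2.approxPolyDP(cv2.convexHull(k),6,True)[:,0]: print(q,np.round(ray("top",q,.03),4))
E
```

```text
oil [ 187  106  185   58 8874] [280.17478026 134.79276538]
saw [367 189  36  37 910] [385.49340659 207.19230769]
saw [329 198  22  28 488] [340.01434426 212.10040984]
saw [273 208  34  26 699] [290.09298999 219.79685265]
saw [228 218  29  28 628] [242.44426752 231.5111465 ]
((279.3379211425781, 134.7418975830078), (183.42086791992188, 49.08867645263672), 2.862405300140381) [6.364e-01 2.000e-04 3.000e-02] [0.6414 0.0012 0.018 ]
[192 109] [0.6995 0.169  0.03  ]
[370 115] [ 0.6674 -0.1743  0.03  ]
[369 162] [ 0.5725 -0.1643  0.03  ]
[191 154] [0.6072 0.1693 0.03  ]
((345.4101867675781, 136.79551696777344), (39.45071792602539, 34.506893157958984), 2.862405300140381) [ 0.6253 -0.1236  0.03  ] [ 0.6302 -0.1248  0.018 ]
((302.0483093261719, 134.5814971923828), (39.15633010864258, 34.47859191894531), 3.012787342071533) [ 0.6344 -0.0416  0.03  ] [ 0.6394 -0.0413  0.018 ]
((258.560791015625, 132.34530639648438), (38.578182220458984, 34.373477935791016), 3.012787342071533) [0.6436 0.0411 0.03  ] [0.6488 0.0427 0.018 ]
((215.3155059814453, 130.13621520996094), (38.110591888427734, 34.29365921020508), 3.3664605617523193) [0.653  0.1238 0.03  ] [0.6583 0.1268 0.018 ]
```

View pics/ctop.png

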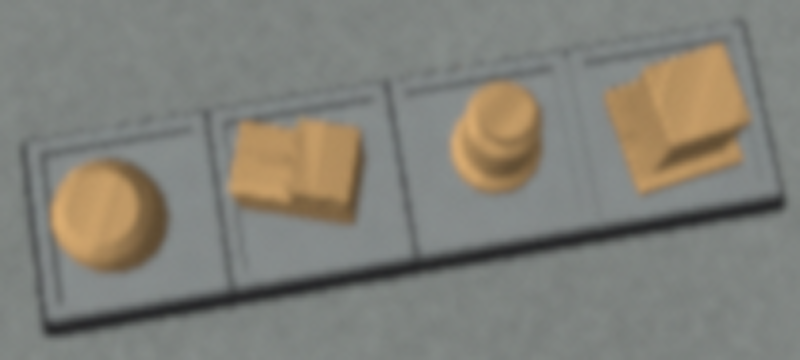

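View pics/cside.png

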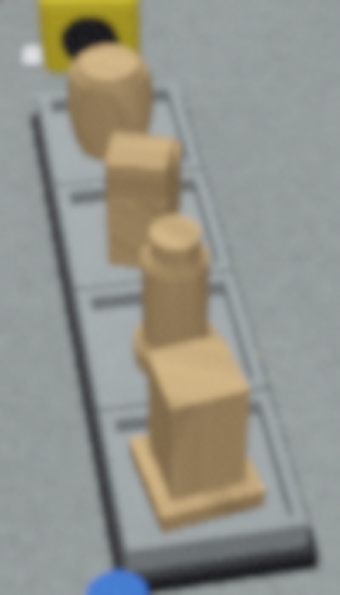

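The crops confirm the order as bun, stepped, turned, square from left to right, all pine. The stepped foot's high half is on its right (−y) side. Crop pixels: bun (109,213), step top (326,163), turned top (505,112), square top (697,102). Next I cast rays for these and cross-check them against the side view.

```bash
python3 - <<'E'
from h import *
T=lambda p:(np.array(p)-1.5)/4+[216,178]
S=lambda p:(np.array(p)-1.2)/3.4+[260,125]
def show(n,a,z,b=None):
    print(n,"top",np.round(ray("top",T(a),z)[:2],4),"side",None if b is None else np.round(ray("side",S(b),z)[:2],4))
show("bun wide",(109,214),.052)
show("buntop",(100,205),.074,(110,62))
show("turned",(505,112),.100,(175,233))
for a,b in (((645,76),(216,338)),((722,43),(249,384)),((748,118),(178,406)),((668,166),(149,362))): show("sq",a,.092)or print("   side",np.round(ray("side",S(b),.092)[:2],4))
for a in ((606,90),(641,193),(742,160)): show("sqplinth",a,.030)
for a in ((303,119),(362,126),(352,203),(293,200)): show("step",a,.088)
for b in ((113,131),(181,141),(175,165),(106,157)): print("   side",np.round(ray("side",S(b),.088)[:2],4))
for a in ((240,121),(230,195)): show("low",a,.064)
# saw rack outer top corners z=.028
for a in ((24,145),(740,22),(782,196),(44,318)): show("saw",a,.028)
# oil rack in side view
s=cv2.imread("pics/side0.png");hsv=cv2.cvtColor(s,cv2.COLOR_BGR2HSV)
r=s[120:270,355:445];h=hsv[120:270,355:445]
m=((h[:,:,0]<25)&(h[:,:,1]>70)&(h[:,:,2]>140)).astype(np.uint8)*255
n,l,st,ce=cv2.connectedComponentsWithStats(m)
for i in range(1,n):
    if st[i,4]>100: print(st[i],np.round(ray("side",ce[i]+[355,120],.024),4))
E
```

```text
bun wide top [0.4512 0.0694] side None
buntop top [0.4516 0.0691] side [0.4521 0.0695]
turned top [ 0.4764 -0.1027] side [ 0.4776 -0.1031]
sq top [ 0.4903 -0.1629] side None
   side [ 0.492  -0.1645]
sq top [ 0.5027 -0.1965] side None
   side [ 0.504  -0.1928]
sq top [ 0.4699 -0.2041] side None
   side [ 0.4729 -0.2036]
sq top [ 0.4516 -0.1689] side None
   side [ 0.4619 -0.1772]
sqplinth top [ 0.4994 -0.1546] side None
sqplinth top [ 0.451  -0.1663] side None
sqplinth top [ 0.4635 -0.2133] side None
step top [ 0.4808 -0.0188] side None
step top [ 0.4764 -0.0434] side None
step top [ 0.4441 -0.0377] side None
step top [ 0.4468 -0.0133] side None
   side [ 0.4515 -0.0098]
   side [ 0.4857 -0.02  ]
   side [ 0.4815 -0.0389]
   side [ 0.4474 -0.0306]
low top [0.4868 0.0099] side None
low top [0.4545 0.0152] side None
saw top [0.4891 0.1121] side None
saw top [ 0.5287 -0.2196] side None
saw top [ 0.4464 -0.2301] side None
saw top [0.4102 0.1031] side None
[ 19  15  35  18 568] [0.6564 0.1257 0.024 ]
[ 21  39  38  21 702] [0.6472 0.0418 0.024 ]
[ 23  67  41  24 882] [ 0.6378 -0.0414  0.024 ]
[  21   99   65   51 2068] [ 0.6349 -0.1518  0.024 ]
```

Everything agrees with the stated sizes and offsets. Saw rack: centre about (.4686, −.0586), yaw +.119. Oil rack: centre about (.6415, 0), yaw −.111. Next is a helper that turns a target pose into tool-frame deltas.

```bash
cat >> h.py <<'E'
from scipy.spatial.transform import Rotation as Ro
def go(x,y,z,psi):
    """jaw heading psi, tool down; prints turn first, then shift (tool axes after the turn)"""
    s=manip.sense(); a=psi+np.pi/2
    R0=Ro.from_quat(s["tool_rot"]); R1=Ro.from_matrix(np.array([[np.cos(a),np.sin(a),0],[np.sin(a),-np.cos(a),0],[0,0,-1]]))
    print("turn",np.round(np.degrees((R0.inv()*R1).as_rotvec()),1),"shift mm",np.round(R1.inv().apply(np.array([x,y,z])-s["tcp_pos"])*1000,1),
      "t %.2f"%s["t"],"tcp",np.round(s["tcp_pos"],4),"gap %.3f"%s["finger_gap"],"F",np.round(s["force"],1))
E
python3 -c "
from h import *
go(.4815,-.184,.044,.27)"
```

```text
turn [ -0.1  -0.1 -82.8] shift mm [313.7 336.5 186.4] t 0.10 tcp [ 0.2409 -0.576   0.2304] gap 0.998 F [-0.3 -0.3 -0.2]
```

Request:
send_rows:
  motion:
    - {"gripper":85,"rotation":[0,0,-6.9],"travel":[0,0,0]}
    - {"gripper":85,"rotation":[0,0,-6.9],"travel":[0,0,0]}
    - {"gripper":85,"rotation":[0,0,-6.9],"travel":[0,0,0]}
    - {"gripper":85,"rotation":[0,0,-6.9],"travel":[0,0,0]}
    - {"gripper":85,"rotation":[0,0,-6.9],"travel":[0,0,0]}
    - {"gripper":85,"rotation":[0,0,-6.9],"travel":[0,0,0]}
    - {"gripper":85,"rotation":[0,0,-6.9],"travel":[0,0,0]}
    - {"gripper":85,"rotation":[0,0,-6.9],"travel":[0,0,0]}
    - {"gripper":85,"rotation":[0,0,-6.9],"travel":[0,0,0]}
    - {"gripper":85,"rotation":[0,0,-6.9],"travel":[0,0,0]}
    - {"gripper":85,"rotation":[0,0,-6.9],"travel":[0,0,0]}
    - {"gripper":85,"rotation":[0,0,-6.9],"travel":[0,0,0]}
  newtons: 30

```text
t: 1.1
tcp_pos: [0.2409, -0.5762, 0.2307]
tool_rot: [0.603, 0.798, 0.0, -0.001]
force: [-1.3, 0.7, -0.1]
finger_gap: 0.997
```

Request:
send_rows:
  motion:
    - {"gripper":85,"rotation":[0,0,0],"travel":[26,28,0]}
    - {"gripper":85,"rotation":[0,0,0],"travel":[26,28,0]}
    - {"gripper":85,"rotation":[0,0,0],"travel":[26,28,0]}
    - {"gripper":85,"rotation":[0,0,0],"travel":[26,28,0]}
    - {"gripper":85,"rotation":[0,0,0],"travel":[26,28,0]}
    - {"gripper":85,"rotation":[0,0,0],"travel":[26,28,0]}
    - {"gripper":85,"rotation":[0,0,0],"travel":[26,28,0]}
    - {"gripper":85,"rotation":[0,0,0],"travel":[26,28,0]}
    - {"gripper":85,"rotation":[0,0,0],"travel":[26,28,0]}
    - {"gripper":85,"rotation":[0,0,0],"travel":[26,28,0]}
    - {"gripper":85,"rotation":[0,0,0],"travel":[26,28,0]}
    - {"gripper":85,"rotation":[0,0,0],"travel":[0,0,0]}

```text
t: 2.1
tcp_pos: [0.4633, -0.2127, 0.231]
tool_rot: [0.603, 0.798, 0.001, -0.001]
force: [-0.2, -0.3, 0.5]
finger_gap: 0.994
```

```bash
python3 -c "
from h import *
go(.4815,-.184,.044,.27)"
```

```text
turn [ 0.1 -0.2  0.4] shift mm [ 22.9  25.2 187. ] t 2.10 tcp [ 0.4633 -0.2127  0.231 ] gap 0.994 F [-0.2 -0.3  0.5]
```

Request:
send_rows:
  motion:
    - {"gripper":85,"rotation":[0,0,0.4],"travel":[11.5,12.6,0]}
    - {"gripper":85,"rotation":[0,0,0],"travel":[11.5,12.6,0]}
    - {"gripper":85,"rotation":[0,0,0],"travel":[0,0,0]}
    - {"gripper":85,"rotation":[0,0,0],"travel":[0,0,40]}
    - {"gripper":85,"rotation":[0,0,0],"travel":[0,0,40]}
    - {"gripper":85,"rotation":[0,0,0],"travel":[0,0,20]}
    - {"gripper":85,"rotation":[0,0,0],"travel":[0,0,0]}

```text
t: 2.68
tcp_pos: [0.4762, -0.1889, 0.1271]
tool_rot: [0.608, 0.794, -0.001, -0.005]
force: [-0.1, 0.5, -0.3]
finger_gap: 0.998
```

```bash
python3 -c "
from h import *
go(.4815,-.184,.044,.27)
im=manip.snapshot('side')[:,:,::-1]
cv2.imwrite('pics/s1.png',cv2.resize(im[100:300,230:450],None,fx=3,fy=3))
"
```

```text
turn [-0.4 -0.4 -0.4] shift mm [ 3.3  6.4 83.1] t 2.68 tcp [ 0.4762 -0.1889  0.1271] gap 0.998 F [-0.1  0.5 -0.3]
```

View pics/s1.png

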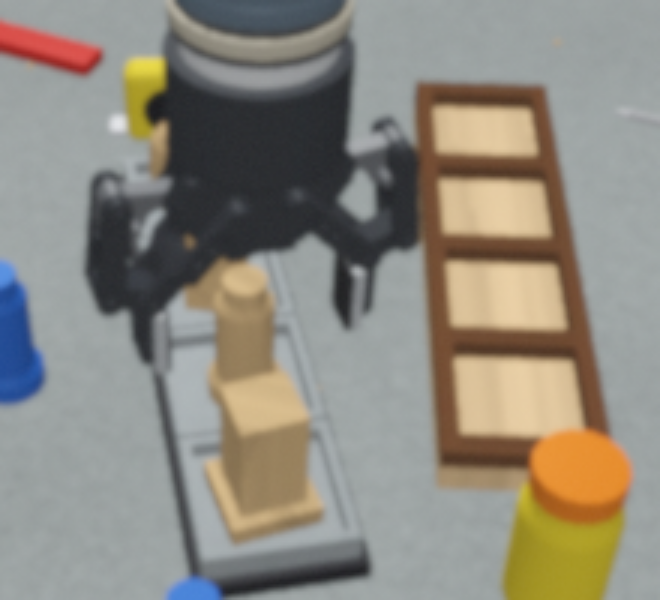

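The side view shows the open jaws above the square foot, straddling it (finger tips at about (150,350) and (350,320) in the crop). I'll correct and go down more slowly.

Request:
send_rows:
  motion:
    - {"gripper":85,"rotation":[-0.4,-0.4,-0.4],"travel":[3.3,6.4,0]}
    - {"gripper":85,"rotation":[0,0,0],"travel":[0,0,0]}
    - {"gripper":85,"rotation":[0,0,0],"travel":[0,0,20]}
    - {"gripper":85,"rotation":[0,0,0],"travel":[0,0,20]}
    - {"gripper":85,"rotation":[0,0,0],"travel":[0,0,0]}
    - {"gripper":85,"rotation":[0,0,0],"travel":[0,0,0]}

```text
t: 3.23
tcp_pos: [0.4858, -0.1855, 0.0922]
tool_rot: [0.605, 0.796, 0.001, 0.005]
force: [-0.6, 0.2, 0.5]
finger_gap: 0.998
```

```bash
python3 -c "
from h import *
go(.4815,-.184,.044,.27)
s=manip.sense();print(proj('top',s['tcp_pos']),proj('top',[.4815,-.184,.092]))
im=manip.snapshot('side')[:,:,::-1]
cv2.imwrite('pics/s2.png',cv2.resize(im[130:300,230:400],None,fx=3,fy=3))
"
```

```text
turn [0.4 0.4 0. ] shift mm [ 2.6 -3.7 48.2] t 3.23 tcp [ 0.4858 -0.1855  0.0922] gap 0.998 F [-0.6  0.2  0.5]
[390.59487478 198.47649491] [389.93475426 201.03238626]
```

View pics/s2.png

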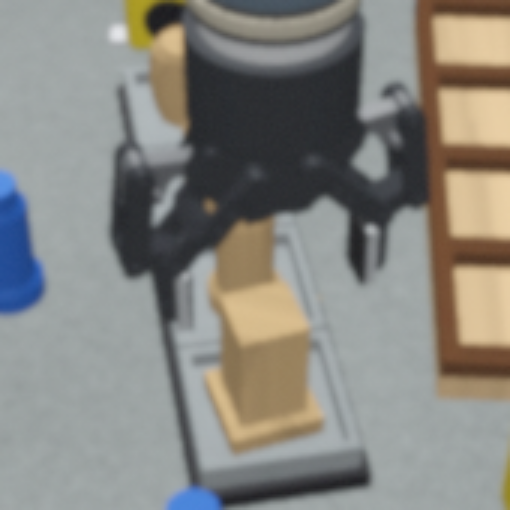

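Request:
send_rows:
  motion:
    - {"gripper":85,"rotation":[0.4,0.4,0],"travel":[2.6,-3.7,0]}
    - {"gripper":85,"rotation":[0,0,0],"travel":[0,0,0]}
    - {"gripper":85,"rotation":[0,0,0],"travel":[0,0,0]}
    - {"gripper":85,"rotation":[0,0,0],"travel":[0,0,0]}

```text
t: 3.62
tcp_pos: [0.4815, -0.1841, 0.092]
tool_rot: [0.605, 0.796, 0.0, 0.001]
force: [-0.4, 0.5, 0.3]
finger_gap: 1.0
```

```bash
python3 -c "
from h import *
go(.4815,-.184,.044,.27)"
```

```text
turn [0.1 0.1 0. ] shift mm [ 0.1  0.  48. ] t 3.62 tcp [ 0.4815 -0.1841  0.092 ] gap 1.000 F [-0.4  0.5  0.3]
```

Request:
send_rows:
  motion:
    - {"gripper":85,"rotation":[0,0,0],"travel":[0,0,0]}

```text
t: 3.7
tcp_pos: [0.4814, -0.184, 0.0917]
tool_rot: [0.605, 0.796, 0.0, 0.0]
force: [-0.2, -0.2, 0.2]
finger_gap: 0.994
```

Request:
send_rows:
  motion:
    - {"gripper":85,"travel":[0,0,24],"rotation":[0,0,0]}
    - {"gripper":85,"travel":[0,0,24],"rotation":[0,0,0]}
    - {"gripper":85,"travel":[0,0,0],"rotation":[0,0,0]}
    - {"gripper":45,"travel":[0,0,0],"rotation":[0,0,0]}
    - {"gripper":30,"travel":[0,0,0],"rotation":[0,0,0]}
    - {"gripper":25,"travel":[0,0,0],"rotation":[0,0,0]}
    - {"gripper":25,"travel":[0,0,0],"rotation":[0,0,0]}
    - {"gripper":25,"travel":[0,0,0],"rotation":[0,0,0]}
    - {"gripper":25,"travel":[0,0,0],"rotation":[0,0,0]}
    - {"gripper":25,"travel":[0,0,0],"rotation":[0,0,0]}
  newtons: 30

```text
t: 4.53
tcp_pos: [0.4819, -0.1843, 0.0445]
tool_rot: [0.605, 0.796, 0.0, 0.001]
force: [-0.3, 0.5, 7.4]
finger_gap: 0.42
```

Request:
send_rows:
  motion:
    - {"gripper":25,"travel":[0,0,0],"rotation":[0,0,0]}
    - {"gripper":25,"travel":[0,0,0],"rotation":[0,0,0]}
    - {"gripper":25,"travel":[0,0,0],"rotation":[0,0,0]}

```text
t: 4.78
tcp_pos: [0.4819, -0.1843, 0.0445]
tool_rot: [0.605, 0.796, 0.0, 0.001]
force: [-0.4, 0.1, 5.8]
finger_gap: 0.417
```

Request:
send_rows:
  motion:
    - {"gripper":25,"travel":[0,0,-8],"rotation":[0,0,0]}
    - {"gripper":25,"travel":[0,0,-20],"rotation":[0,0,0]}
    - {"gripper":25,"travel":[0,0,-30],"rotation":[0,0,0]}
    - {"gripper":25,"travel":[0,0,-30],"rotation":[0,0,0]}
    - {"gripper":25,"travel":[0,0,-30],"rotation":[0,0,0]}
    - {"gripper":25,"travel":[0,0,-20],"rotation":[0,0,4.4]}
    - {"gripper":25,"travel":[0,0,0],"rotation":[0,0,4.4]}
    - {"gripper":25,"travel":[0,0,0],"rotation":[0,0,4.4]}
    - {"gripper":25,"travel":[0,0,0],"rotation":[0,0,4.4]}
    - {"gripper":25,"travel":[0,0,0],"rotation":[0,0,4.4]}
    - {"gripper":25,"travel":[0,0,0],"rotation":[0,0,0]}
    - {"gripper":25,"travel":[0,0,0],"rotation":[0,0,0]}

```text
t: 5.78
tcp_pos: [0.4808, -0.1836, 0.1815]
tool_rot: [0.746, 0.666, -0.0, -0.0]
force: [0.4, 0.6, -0.9]
finger_gap: 0.421
```

```bash
python3 -c "
from h import *
go(.6555,.125,.0455,-.111)"
```

```text
turn [-0. -0. -0.] shift mm [326.1 139.4 136. ] t 5.78 tcp [ 0.4808 -0.1836  0.1815] gap 0.421 F [ 0.4  0.6 -0.9]
```

Request:
send_rows:
  motion:
    - {"gripper":25,"travel":[16,7,0],"rotation":[0,0,0]}
    - {"gripper":25,"travel":[32,13.5,0],"rotation":[0,0,0]}
    - {"gripper":25,"travel":[32,13.5,0],"rotation":[0,0,0]}
    - {"gripper":25,"travel":[32,13.5,0],"rotation":[0,0,0]}
    - {"gripper":25,"travel":[32,13.5,0],"rotation":[0,0,0]}
    - {"gripper":25,"travel":[32,13.5,0],"rotation":[0,0,0]}
    - {"gripper":25,"travel":[32,13.5,0],"rotation":[0,0,0]}
    - {"gripper":25,"travel":[32,13.5,0],"rotation":[0,0,0]}
    - {"gripper":25,"travel":[32,13.5,0],"rotation":[0,0,0]}
    - {"gripper":25,"travel":[32,13.5,0],"rotation":[0,0,0]}
    - {"gripper":25,"travel":[22,11,0],"rotation":[0,0,0]}
    - {"gripper":25,"travel":[0,0,0],"rotation":[0,0,0]}

```text
t: 6.78
tcp_pos: [0.659, 0.129, 0.1812]
tool_rot: [0.744, 0.668, 0.002, 0.0]
force: [0.4, -0.3, -0.8]
finger_gap: 0.418
```

Request:
send_rows:
  motion:
    - {"gripper":25,"travel":[0,0,20],"rotation":[0,0,0]}
    - {"gripper":25,"travel":[0,0,30],"rotation":[0,0,0]}
    - {"gripper":25,"travel":[0,0,20],"rotation":[0,0,0]}
    - {"gripper":25,"travel":[0,0,0],"rotation":[0,0,0]}
    - {"gripper":25,"travel":[0,0,0],"rotation":[0,0,0]}

```text
t: 7.2
tcp_pos: [0.6554, 0.1237, 0.11]
tool_rot: [0.746, 0.666, -0.002, -0.001]
force: [0.3, 0.6, 0.0]
finger_gap: 0.42
```

```bash
python3 -c "
from h import *
go(.6555,.125,.0455,-.111)
a=manip.snapshot('side')[60:260,300:500,::-1];b=manip.snapshot('top')[60:260,150:400,::-1]
cv2.imwrite('pics/p1.png',cv2.resize(np.hstack([a,b]),None,fx=1.75,fy=1.75))
"
```

```text
turn [-0.2  0.  -0.1] shift mm [ 1.3 -0.1 64.5] t 7.20 tcp [0.6554 0.1237 0.11  ] gap 0.420 F [0.3 0.6 0. ]
```

View pics/p1.png

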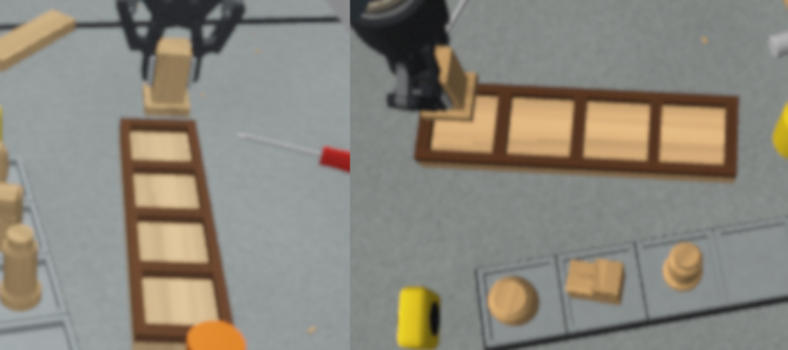

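The pictures show the square foot held upright above the leftmost bay (side crop (168,80)), and the other three feet undisturbed. Lowering and releasing next.

Request:
send_rows:
  motion:
    - {"gripper":25,"travel":[1,0,20],"rotation":[0,0,0]}
    - {"gripper":25,"travel":[0,0,25],"rotation":[0,0,0]}
    - {"gripper":25,"travel":[0,0,12],"rotation":[0,0,0]}
    - {"gripper":25,"travel":[0,0,5],"rotation":[0,0,0]}
    - {"gripper":25,"travel":[0,0,2],"rotation":[0,0,0]}
    - {"gripper":25,"travel":[0,0,0],"rotation":[0,0,0]}
    - {"gripper":25,"travel":[0,0,0],"rotation":[0,0,0]}

```text
t: 7.88
tcp_pos: [0.658, 0.1252, 0.0486]
tool_rot: [0.746, 0.666, 0.001, 0.001]
force: [0.7, -0.2, -1.2]
finger_gap: 0.418
```

Request:
send_rows:
  motion:
    - {"gripper":40,"travel":[0,0,0],"rotation":[0,0,0]}
    - {"gripper":50,"travel":[0,0,0],"rotation":[0,0,0]}
    - {"gripper":70,"travel":[0,0,0],"rotation":[0,0,0]}
    - {"gripper":85,"travel":[0,0,0],"rotation":[0,0,0]}
    - {"gripper":85,"travel":[0,0,0],"rotation":[0,0,0]}
    - {"gripper":85,"travel":[0,0,0],"rotation":[0,0,0]}
    - {"gripper":85,"travel":[0,0,0],"rotation":[0,0,0]}
    - {"gripper":85,"travel":[0,0,-20],"rotation":[0,0,0]}
    - {"gripper":85,"travel":[0,0,-40],"rotation":[0,0,0]}
    - {"gripper":85,"travel":[0,0,-40],"rotation":[0,0,0]}
    - {"gripper":85,"travel":[0,0,-30],"rotation":[0,0,0]}
    - {"gripper":85,"travel":[0,0,0],"rotation":[0,0,0]}

```text
t: 8.88
tcp_pos: [0.6617, 0.1255, 0.1853]
tool_rot: [0.746, 0.666, 0.006, 0.005]
force: [0.6, -0.1, 1.0]
finger_gap: 0.991
```

```bash
python3 -c "
from h import *
go(.477,-.103,.041,.0)"
```

```text
turn [ 0.9 -0.1 -6.5] shift mm [-228.5 -184.7  144.3] t 8.88 tcp [0.6617 0.1255 0.1853] gap 0.991 F [ 0.6 -0.1  1. ]
```

```bash
python3 -c "
from h import *
go(.477,-.103,.185,-.111)"
```

```text
turn [ 0.9 -0.1 -0.1] shift mm [-247.5 -158.3    0.3] t 8.88 tcp [0.6617 0.1255 0.1853] gap 0.991 F [ 0.6 -0.1  1. ]
```

Request:
send_rows:
  motion:
    - {"gripper":85,"travel":[-16,-9,0],"rotation":[0,0,0]}
    - {"gripper":85,"travel":[-31,-19,0],"rotation":[0,0,0]}
    - {"gripper":85,"travel":[-31,-19,0],"rotation":[0,0,0]}
    - {"gripper":85,"travel":[-31,-19,0],"rotation":[0,0,0]}
    - {"gripper":85,"travel":[-31,-19,0],"rotation":[0,0,0]}
    - {"gripper":85,"travel":[-31,-19,0],"rotation":[0,0,0]}
    - {"gripper":85,"travel":[-31,-19,0],"rotation":[0,0,0]}
    - {"gripper":85,"travel":[-31,-19,0],"rotation":[0,0,0]}
    - {"gripper":85,"travel":[-15,-10,0],"rotation":[0,0,0]}
    - {"gripper":85,"travel":[0,0,0],"rotation":[0,0,0]}
    - {"gripper":85,"travel":[0,0,0],"rotation":[0,0,0]}
    - {"gripper":85,"travel":[0,0,0],"rotation":[0,0,0]}

```text
t: 9.88
tcp_pos: [0.4782, -0.1037, 0.1772]
tool_rot: [0.746, 0.666, 0.0, 0.0]
force: [-0.3, 0.1, 0.5]
finger_gap: 0.995
```

```bash
python3 -c "
from h import *
go(.477,-.103,.041,-.111)"
```

```text
turn [ 0.  -0.  -0.2] shift mm [  0.5  -1.3 136.2] t 9.88 tcp [ 0.4782 -0.1037  0.1772] gap 0.995 F [-0.3  0.1  0.5]
```

Down 136, close, and lift.

Request:
send_rows:
  motion:
    - {"gripper":85,"travel":[0.5,-1.3,20],"rotation":[0,0,0]}
    - {"gripper":85,"travel":[0,0,36],"rotation":[0,0,0]}
    - {"gripper":85,"travel":[0,0,34],"rotation":[0,0,0]}
    - {"gripper":85,"travel":[0,0,28],"rotation":[0,0,0]}
    - {"gripper":85,"travel":[0,0,18],"rotation":[0,0,0]}
    - {"gripper":85,"travel":[0,0,0],"rotation":[0,0,0]}
    - {"gripper":85,"travel":[0,0,0],"rotation":[0,0,0]}
    - {"gripper":85,"travel":[0,0,0],"rotation":[0,0,0]}

```text
t: 10.55
tcp_pos: [0.4776, -0.1029, 0.0419]
tool_rot: [0.746, 0.666, 0.0, 0.001]
force: [0.1, 0.8, -0.2]
finger_gap: 0.995
```

Request:
send_rows:
  motion:
    - {"gripper":45,"travel":[0,0,0],"rotation":[0,0,0]}
    - {"gripper":30,"travel":[0,0,0],"rotation":[0,0,0]}
    - {"gripper":25,"travel":[0,0,0],"rotation":[0,0,0]}
    - {"gripper":25,"travel":[0,0,0],"rotation":[0,0,0]}
    - {"gripper":25,"travel":[0,0,0],"rotation":[0,0,0]}
    - {"gripper":25,"travel":[0,0,0],"rotation":[0,0,0]}
    - {"gripper":25,"travel":[0,0,0],"rotation":[0,0,0]}
    - {"gripper":25,"travel":[0,0,0],"rotation":[0,0,0]}
    - {"gripper":25,"travel":[0,0,0],"rotation":[0,0,0]}
    - {"gripper":25,"travel":[0,0,0],"rotation":[0,0,0]}

```text
t: 11.38
tcp_pos: [0.4769, -0.1035, 0.0421]
tool_rot: [0.746, 0.666, 0.0, 0.001]
force: [-0.6, -0.7, 6.2]
finger_gap: 0.376
```

Request:
send_rows:
  motion:
    - {"gripper":25,"travel":[0,0,-8],"rotation":[0,0,0]}
    - {"gripper":25,"travel":[0,0,-20],"rotation":[0,0,0]}
    - {"gripper":25,"travel":[0,0,-32],"rotation":[0,0,0]}
    - {"gripper":25,"travel":[0,0,-32],"rotation":[0,0,0]}
    - {"gripper":25,"travel":[0,0,-30],"rotation":[0,0,0]}
    - {"gripper":25,"travel":[0,0,-18],"rotation":[0,0,0]}
    - {"gripper":25,"travel":[0,0,0],"rotation":[0,0,0]}
    - {"gripper":25,"travel":[0,0,0],"rotation":[0,0,0]}
    - {"gripper":25,"travel":[0,0,0],"rotation":[0,0,0]}

```text
t: 12.13
tcp_pos: [0.4756, -0.1029, 0.1807]
tool_rot: [0.746, 0.666, -0.0, -0.001]
force: [0.3, 0.3, -0.9]
finger_gap: 0.376
```

```bash
python3 -c "
from h import *
go(.646,.042,.042,-.111)"
```

```text
turn [-0.1 -0.  -0.2] shift mm [162.9 153.3 138.7] t 12.13 tcp [ 0.4756 -0.1029  0.1807] gap 0.376 F [ 0.3  0.3 -0.9]
```

Request:
send_rows:
  motion:
    - {"gripper":25,"travel":[13,13,0],"rotation":[0,0,0]}
    - {"gripper":25,"travel":[25,23,0],"rotation":[0,0,0]}
    - {"gripper":25,"travel":[25,23,0],"rotation":[0,0,0]}
    - {"gripper":25,"travel":[25,23,0],"rotation":[0,0,0]}
    - {"gripper":25,"travel":[25,23,0],"rotation":[0,0,0]}
    - {"gripper":25,"travel":[25,23,0],"rotation":[0,0,0]}
    - {"gripper":25,"travel":[15,15,0],"rotation":[0,0,0]}
    - {"gripper":25,"travel":[10,10,0],"rotation":[0,0,0]}
    - {"gripper":25,"travel":[0,0,20],"rotation":[0,0,0]}
    - {"gripper":25,"travel":[0,0,30],"rotation":[0,0,0]}
    - {"gripper":25,"travel":[0,0,20],"rotation":[0,0,0]}
    - {"gripper":25,"travel":[0,0,0],"rotation":[0,0,0]}

```text
t: 13.13
tcp_pos: [0.6417, 0.0419, 0.104]
tool_rot: [0.746, 0.666, -0.005, -0.005]
force: [-0.9, -0.1, -1.4]
finger_gap: 0.377
```

Request:
send_rows:
  motion:
    - {"gripper":25,"travel":[0,0,0],"rotation":[0,0,0]}
    - {"gripper":25,"travel":[0,0,0],"rotation":[0,0,0]}
    - {"gripper":25,"travel":[0,0,0],"rotation":[0,0,0]}

```text
t: 13.38
tcp_pos: [0.648, 0.0411, 0.1124]
tool_rot: [0.746, 0.666, 0.001, 0.001]
force: [0.1, 0.1, -0.3]
finger_gap: 0.375
```

```bash
python3 -c "
from h import *
go(.646,.042,.043,-.111)
a=manip.snapshot('side')[60:260,300:500,::-1];b=manip.snapshot('top')[60:260,150:400,::-1]
cv2.imwrite('pics/p2.png',cv2.resize(np.hstack([a,b]),None,fx=1.75,fy=1.75))
"
```

```text
turn [ 0.1  0.  -0.2] shift mm [ 0.7 -2.1 69.4] t 13.38 tcp [0.648  0.0411 0.1124] gap 0.375 F [ 0.1  0.1 -0.3]
```

View pics/p2.png

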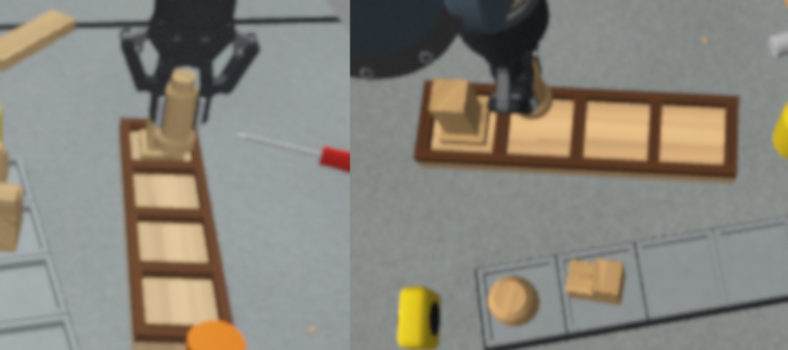

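The square foot stands upright inside the leftmost bay (top crop (457,110)), and the turned foot is held upright above bay 2. Lowering it in two steps.

Request:
send_rows:
  motion:
    - {"gripper":25,"travel":[0.7,-2,20],"rotation":[0,0,0]}
    - {"gripper":25,"travel":[0,0,25],"rotation":[0,0,0]}
    - {"gripper":25,"travel":[0,0,14],"rotation":[0,0,0]}
    - {"gripper":25,"travel":[0,0,5],"rotation":[0,0,0]}
    - {"gripper":25,"travel":[0,0,0],"rotation":[0,0,0]}
    - {"gripper":25,"travel":[0,0,0],"rotation":[0,0,0]}
    - {"gripper":25,"travel":[0,0,0],"rotation":[0,0,0]}

```text
t: 14.07
tcp_pos: [0.6464, 0.0421, 0.0488]
tool_rot: [0.746, 0.666, 0.001, 0.001]
force: [0.4, 0.2, -0.5]
finger_gap: 0.377
```

```bash
python3 -c "
from h import *
go(.646,.042,.043,-.111)"
```

```text
turn [ 0.2  0.  -0.2] shift mm [-0.1 -0.4  5.8] t 14.07 tcp [0.6464 0.0421 0.0488] gap 0.377 F [ 0.4  0.2 -0.5]
```

Request:
send_rows:
  motion:
    - {"gripper":25,"travel":[0,0,3],"rotation":[0,0,0]}
    - {"gripper":25,"travel":[0,0,2.8],"rotation":[0,0,0]}
    - {"gripper":25,"travel":[0,0,0],"rotation":[0,0,0]}
    - {"gripper":25,"travel":[0,0,0],"rotation":[0,0,0]}

```text
t: 14.4
tcp_pos: [0.646, 0.0421, 0.0422]
tool_rot: [0.746, 0.666, 0.001, 0.001]
force: [1.4, 0.4, 2.0]
finger_gap: 0.379
```

Request:
send_rows:
  motion:
    - {"gripper":38,"travel":[0,0,0],"rotation":[0,0,0]}
    - {"gripper":50,"travel":[0,0,0],"rotation":[0,0,0]}
    - {"gripper":70,"travel":[0,0,0],"rotation":[0,0,0]}
    - {"gripper":85,"travel":[0,0,0],"rotation":[0,0,0]}
    - {"gripper":85,"travel":[0,0,0],"rotation":[0,0,0]}
    - {"gripper":85,"travel":[0,0,0],"rotation":[0,0,0]}
    - {"gripper":85,"travel":[0,0,-20],"rotation":[0,0,0]}
    - {"gripper":85,"travel":[0,0,-40],"rotation":[0,0,0]}
    - {"gripper":85,"travel":[0,0,-40],"rotation":[0,0,0]}
    - {"gripper":85,"travel":[0,0,-30],"rotation":[0,0,0]}
    - {"gripper":85,"travel":[0,0,0],"rotation":[0,0,0]}
    - {"gripper":85,"travel":[0,0,0],"rotation":[0,0,0]}

```text
t: 15.4
tcp_pos: [0.6465, 0.0421, 0.1741]
tool_rot: [0.746, 0.666, 0.002, 0.002]
force: [-0.9, 0.5, -0.7]
finger_gap: 0.995
```

```bash
python3 -c "
from h import *
go(.4655,-.014,.034,-.17)"
```

```text
turn [ 0.3 -0.   3.2] shift mm [ -85.9 -168.9  140.1] t 15.40 tcp [0.6465 0.0421 0.1741] gap 0.995 F [-0.9  0.5 -0.7]
```

Touched down (2 N). Next is the stepped foot.

Request:
send_rows:
  motion:
    - {"gripper":85,"travel":[0,0,0],"rotation":[0,0,3.2]}
    - {"gripper":85,"travel":[-12,-24,0],"rotation":[0,0,0]}
    - {"gripper":85,"travel":[-15,-30,0],"rotation":[0,0,0]}
    - {"gripper":85,"travel":[-15,-30,0],"rotation":[0,0,0]}
    - {"gripper":85,"travel":[-15,-30,0],"rotation":[0,0,0]}
    - {"gripper":85,"travel":[-15,-30,0],"rotation":[0,0,0]}
    - {"gripper":85,"travel":[-14,-25,0],"rotation":[0,0,0]}
    - {"gripper":85,"travel":[0,0,20],"rotation":[0,0,0]}
    - {"gripper":85,"travel":[0,0,30],"rotation":[0,0,0]}
    - {"gripper":85,"travel":[0,0,0],"rotation":[0,0,0]}
    - {"gripper":85,"travel":[0,0,0],"rotation":[0,0,0]}
    - {"gripper":85,"travel":[0,0,0],"rotation":[0,0,0]}

```text
t: 16.4
tcp_pos: [0.464, -0.0139, 0.1213]
tool_rot: [0.764, 0.645, -0.0, -0.001]
force: [0.3, 0.3, 1.1]
finger_gap: 0.996
```

```bash
python3 -c "
from h import *
go(.4655,-.014,.034,-.17)"
```

```text
turn [-0.1 -0.   0. ] shift mm [ 0.2  1.5 87.3] t 16.40 tcp [ 0.464  -0.0139  0.1213] gap 0.996 F [0.3 0.3 1.1]
```

Request:
send_rows:
  motion:
    - {"gripper":85,"travel":[0,1.5,20],"rotation":[0,0,0]}
    - {"gripper":85,"travel":[0,0,30],"rotation":[0,0,0]}
    - {"gripper":85,"travel":[0,0,25],"rotation":[0,0,0]}
    - {"gripper":85,"travel":[0,0,12],"rotation":[0,0,0]}
    - {"gripper":85,"travel":[0,0,0],"rotation":[0,0,0]}
    - {"gripper":85,"travel":[0,0,0],"rotation":[0,0,0]}
    - {"gripper":85,"travel":[0,0,0],"rotation":[0,0,0]}

```text
t: 16.98
tcp_pos: [0.4667, -0.0144, 0.0356]
tool_rot: [0.764, 0.645, 0.001, 0.001]
force: [0.1, 0.1, -0.4]
finger_gap: 0.989
```

Request:
send_rows:
  motion:
    - {"gripper":45,"travel":[0,0,0],"rotation":[0,0,0]}
    - {"gripper":30,"travel":[0,0,0],"rotation":[0,0,0]}
    - {"gripper":24,"travel":[0,0,0],"rotation":[0,0,0]}
    - {"gripper":24,"travel":[0,0,0],"rotation":[0,0,0]}
    - {"gripper":24,"travel":[0,0,0],"rotation":[0,0,0]}
    - {"gripper":24,"travel":[0,0,0],"rotation":[0,0,0]}
    - {"gripper":24,"travel":[0,0,0],"rotation":[0,0,0]}
    - {"gripper":24,"travel":[0,0,0],"rotation":[0,0,0]}
    - {"gripper":24,"travel":[0,0,0],"rotation":[0,0,0]}
    - {"gripper":24,"travel":[0,0,0],"rotation":[0,0,0]}

```text
t: 17.82
tcp_pos: [0.4658, -0.0144, 0.0351]
tool_rot: [0.765, 0.645, 0.0, 0.0]
force: [-1.1, -0.4, 5.3]
finger_gap: 0.37
```

Request:
send_rows:
  motion:
    - {"gripper":24,"travel":[0,0,-8],"rotation":[0,0,0]}
    - {"gripper":24,"travel":[0,0,-20],"rotation":[0,0,0]}
    - {"gripper":24,"travel":[0,0,-32],"rotation":[0,0,0]}
    - {"gripper":24,"travel":[0,0,-32],"rotation":[0,0,0]}
    - {"gripper":24,"travel":[0,0,-30],"rotation":[0,0,0]}
    - {"gripper":24,"travel":[0,0,-18],"rotation":[0,0,-3.4]}
    - {"gripper":24,"travel":[0,0,0],"rotation":[0,0,0]}
    - {"gripper":24,"travel":[0,0,0],"rotation":[0,0,0]}
    - {"gripper":24,"travel":[0,0,0],"rotation":[0,0,0]}

```text
t: 18.57
tcp_pos: [0.4646, -0.014, 0.174]
tool_rot: [0.745, 0.667, -0.0, -0.001]
force: [-0.3, 0.3, -1.5]
finger_gap: 0.369
```

```bash
python3 -c "
from h import *
go(.637,-.042,.036,-.111)"
```

```text
turn [-0.1 -0.  -0. ] shift mm [ -8.7 174.5 138. ] t 18.57 tcp [ 0.4646 -0.014   0.174 ] gap 0.369 F [-0.3  0.3 -1.5]
```

Request:
send_rows:
  motion:
    - {"gripper":24,"travel":[-1.7,14,0],"rotation":[0,0,0]}
    - {"gripper":24,"travel":[-1,28,0],"rotation":[0,0,0]}
    - {"gripper":24,"travel":[-1,28,0],"rotation":[0,0,0]}
    - {"gripper":24,"travel":[-1,28,0],"rotation":[0,0,0]}
    - {"gripper":24,"travel":[-1,28,0],"rotation":[0,0,0]}
    - {"gripper":24,"travel":[-1,28,0],"rotation":[0,0,0]}
    - {"gripper":24,"travel":[-2,20,0],"rotation":[0,0,0]}
    - {"gripper":24,"travel":[0,0,20],"rotation":[0,0,0]}
    - {"gripper":24,"travel":[0,0,30],"rotation":[0,0,0]}
    - {"gripper":24,"travel":[0,0,20],"rotation":[0,0,0]}
    - {"gripper":24,"travel":[0,0,0],"rotation":[0,0,0]}
    - {"gripper":24,"travel":[0,0,0],"rotation":[0,0,0]}

```text
t: 19.57
tcp_pos: [0.6353, -0.0416, 0.1014]
tool_rot: [0.745, 0.667, -0.002, -0.003]
force: [0.8, 0.7, -1.2]
finger_gap: 0.373
```

Request:
send_rows:
  motion:
    - {"gripper":24,"travel":[0,0,0],"rotation":[0,0,0]}
    - {"gripper":24,"travel":[0,0,0],"rotation":[0,0,0]}

```text
t: 19.73
tcp_pos: [0.6384, -0.0423, 0.1056]
tool_rot: [0.745, 0.667, 0.001, 0.001]
force: [0.8, -0.3, -0.9]
finger_gap: 0.371
```

```bash
python3 -c "
from h import *
go(.637,-.042,.036,-.111)
a=manip.snapshot('side')[60:260,300:500,::-1];b=manip.snapshot('top')[60:260,150:400,::-1]
cv2.imwrite('pics/p3.png',cv2.resize(np.hstack([a,b]),None,fx=1.75,fy=1.75))
"
```

```text
turn [0.1 0.  0. ] shift mm [ 0.2 -1.4 69.6] t 19.73 tcp [ 0.6384 -0.0423  0.1056] gap 0.371 F [ 0.8 -0.3 -0.9]
```

View pics/p3.png

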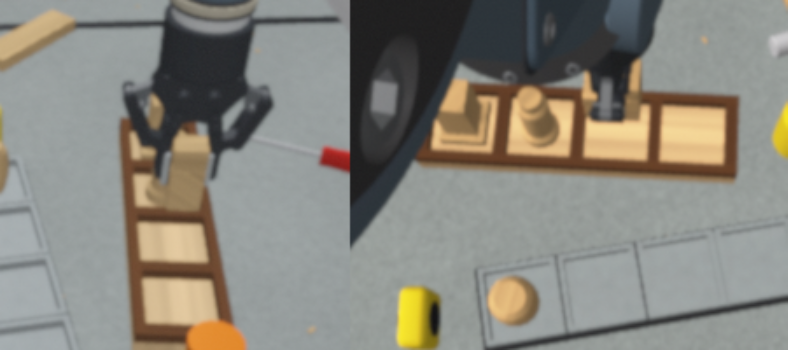

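The turned foot stands upright in bay 2 (top crop (538,118)), and the stepped foot is held upright above bay 3. Lowering it.

Request:
send_rows:
  motion:
    - {"gripper":24,"travel":[0,-1.4,20],"rotation":[0,0,0]}
    - {"gripper":24,"travel":[0,0,25],"rotation":[0,0,0]}
    - {"gripper":24,"travel":[0,0,14],"rotation":[0,0,0]}
    - {"gripper":24,"travel":[0,0,5],"rotation":[0,0,0]}
    - {"gripper":24,"travel":[0,0,0],"rotation":[0,0,0]}
    - {"gripper":24,"travel":[0,0,0],"rotation":[0,0,0]}
    - {"gripper":24,"travel":[0,0,0],"rotation":[0,0,0]}

```text
t: 20.42
tcp_pos: [0.6373, -0.0422, 0.042]
tool_rot: [0.745, 0.667, 0.001, 0.001]
force: [0.2, 0.9, -0.4]
finger_gap: 0.375
```

```bash
python3 -c "
from h import *
go(.637,-.042,.0355,-.111)"
```

```text
turn [0.2 0.  0. ] shift mm [ 0.1 -0.3  6.5] t 20.42 tcp [ 0.6373 -0.0422  0.042 ] gap 0.375 F [ 0.2  0.9 -0.4]
```

Request:
send_rows:
  motion:
    - {"gripper":24,"travel":[0,0,3],"rotation":[0,0,0]}
    - {"gripper":24,"travel":[0,0,3.2],"rotation":[0,0,0]}
    - {"gripper":24,"travel":[0,0,0],"rotation":[0,0,0]}
    - {"gripper":24,"travel":[0,0,0],"rotation":[0,0,0]}

```text
t: 20.75
tcp_pos: [0.6372, -0.0421, 0.0351]
tool_rot: [0.745, 0.667, 0.001, 0.001]
force: [0.5, -0.5, 3.0]
finger_gap: 0.372
```

Request:
send_rows:
  motion:
    - {"gripper":38,"travel":[0,0,0],"rotation":[0,0,0]}
    - {"gripper":50,"travel":[0,0,0],"rotation":[0,0,0]}
    - {"gripper":70,"travel":[0,0,0],"rotation":[0,0,0]}
    - {"gripper":85,"travel":[0,0,0],"rotation":[0,0,0]}
    - {"gripper":85,"travel":[0,0,0],"rotation":[0,0,0]}
    - {"gripper":85,"travel":[0,0,0],"rotation":[0,0,0]}
    - {"gripper":85,"travel":[0,0,-20],"rotation":[0,0,0]}
    - {"gripper":85,"travel":[0,0,-40],"rotation":[0,0,0]}
    - {"gripper":85,"travel":[0,0,-40],"rotation":[0,0,0]}
    - {"gripper":85,"travel":[0,0,-35],"rotation":[0,0,0]}
    - {"gripper":85,"travel":[0,0,0],"rotation":[0,0,0]}
    - {"gripper":85,"travel":[0,0,0],"rotation":[0,0,0]}

```text
t: 21.75
tcp_pos: [0.6378, -0.0423, 0.1723]
tool_rot: [0.745, 0.667, 0.002, 0.003]
force: [0.3, -0.4, -0.3]
finger_gap: 0.998
```

```bash
python3 -c "
from h import *
go(.4515,.0693,.033,-.111)"
```

```text
turn [0.4 0.  0. ] shift mm [  90.3 -197.5  139.3] t 21.75 tcp [ 0.6378 -0.0423  0.1723] gap 0.998 F [ 0.3 -0.4 -0.3]
```

Request:
send_rows:
  motion:
    - {"gripper":85,"travel":[7,-16,0],"rotation":[0,0,0]}
    - {"gripper":85,"travel":[14,-31,0],"rotation":[0,0,0]}
    - {"gripper":85,"travel":[14,-31,0],"rotation":[0,0,0]}
    - {"gripper":85,"travel":[14,-31,0],"rotation":[0,0,0]}
    - {"gripper":85,"travel":[14,-31,0],"rotation":[0,0,0]}
    - {"gripper":85,"travel":[14,-31,0],"rotation":[0,0,0]}
    - {"gripper":85,"travel":[12,-24,0],"rotation":[0,0,0]}
    - {"gripper":85,"travel":[0,0,20],"rotation":[0,0,0]}
    - {"gripper":85,"travel":[0,0,30],"rotation":[0,0,0]}
    - {"gripper":85,"travel":[0,0,0],"rotation":[0,0,0]}
    - {"gripper":85,"travel":[0,0,0],"rotation":[0,0,0]}
    - {"gripper":85,"travel":[0,0,0],"rotation":[0,0,0]}

```text
t: 22.75
tcp_pos: [0.452, 0.0679, 0.1192]
tool_rot: [0.745, 0.667, -0.0, -0.0]
force: [0.1, -0.3, 0.8]
finger_gap: 0.999
```

```bash
python3 -c "
from h import *
go(.4515,.0693,.033,-.111)"
```

```text
turn [-0.1  0.   0. ] shift mm [ 1.3 -0.7 86.2] t 22.75 tcp [0.452  0.0679 0.1192] gap 0.999 F [ 0.1 -0.3  0.8]
```

Request:
send_rows:
  motion:
    - {"gripper":85,"travel":[1.3,-0.7,20],"rotation":[0,0,0]}
    - {"gripper":85,"travel":[0,0,30],"rotation":[0,0,0]}
    - {"gripper":85,"travel":[0,0,24],"rotation":[0,0,0]}
    - {"gripper":85,"travel":[0,0,12],"rotation":[0,0,0]}
    - {"gripper":85,"travel":[0,0,0],"rotation":[0,0,0]}
    - {"gripper":85,"travel":[0,0,0],"rotation":[0,0,0]}
    - {"gripper":85,"travel":[0,0,0],"rotation":[0,0,0]}

```text
t: 23.33
tcp_pos: [0.4527, 0.0692, 0.0344]
tool_rot: [0.745, 0.667, 0.001, 0.001]
force: [0.7, -0.2, -0.5]
finger_gap: 0.997
```

Request:
send_rows:
  motion:
    - {"gripper":60,"travel":[0,0,0],"rotation":[0,0,0]}
    - {"gripper":48,"travel":[0,0,0],"rotation":[0,0,0]}
    - {"gripper":40,"travel":[0,0,0],"rotation":[0,0,0]}
    - {"gripper":40,"travel":[0,0,0],"rotation":[0,0,0]}
    - {"gripper":40,"travel":[0,0,0],"rotation":[0,0,0]}
    - {"gripper":40,"travel":[0,0,0],"rotation":[0,0,0]}
    - {"gripper":40,"travel":[0,0,0],"rotation":[0,0,0]}
    - {"gripper":40,"travel":[0,0,0],"rotation":[0,0,0]}
    - {"gripper":40,"travel":[0,0,0],"rotation":[0,0,0]}

```text
t: 24.08
tcp_pos: [0.4521, 0.0693, 0.0344]
tool_rot: [0.745, 0.667, 0.001, 0.001]
force: [-0.6, 0.4, 7.0]
finger_gap: 0.56
```

Request:
send_rows:
  motion:
    - {"gripper":40,"travel":[0,0,-8],"rotation":[0,0,0]}
    - {"gripper":40,"travel":[0,0,-20],"rotation":[0,0,0]}
    - {"gripper":40,"travel":[0,0,-32],"rotation":[0,0,0]}
    - {"gripper":40,"travel":[0,0,-32],"rotation":[0,0,0]}
    - {"gripper":40,"travel":[0,0,-30],"rotation":[0,0,0]}
    - {"gripper":40,"travel":[0,0,-18],"rotation":[0,0,0]}
    - {"gripper":40,"travel":[0,0,0],"rotation":[0,0,0]}
    - {"gripper":40,"travel":[0,0,0],"rotation":[0,0,0]}
    - {"gripper":40,"travel":[0,0,0],"rotation":[0,0,0]}

```text
t: 24.83
tcp_pos: [0.4507, 0.0695, 0.1729]
tool_rot: [0.745, 0.667, -0.0, -0.0]
force: [-0.2, 0.9, -0.2]
finger_gap: 0.562
```

```bash
python3 -c "
from h import *
go(.6275,-.125,.036,-.111)"
```

```text
turn [-0.1  0.   0. ] shift mm [-173.7  197.3  136.9] t 24.83 tcp [0.4507 0.0695 0.1729] gap 0.562 F [-0.2  0.9 -0.2]
```

Request:
send_rows:
  motion:
    - {"gripper":40,"travel":[-12,14,0],"rotation":[0,0,0]}
    - {"gripper":40,"travel":[-24,27,0],"rotation":[0,0,0]}
    - {"gripper":40,"travel":[-24,27,0],"rotation":[0,0,0]}
    - {"gripper":40,"travel":[-24,27,0],"rotation":[0,0,0]}
    - {"gripper":40,"travel":[-24,27,0],"rotation":[0,0,0]}
    - {"gripper":40,"travel":[-24,27,0],"rotation":[0,0,0]}
    - {"gripper":40,"travel":[-24,27,0],"rotation":[0,0,0]}
    - {"gripper":40,"travel":[-16,20,0],"rotation":[0,0,0]}
    - {"gripper":40,"travel":[0,0,20],"rotation":[0,0,0]}
    - {"gripper":40,"travel":[0,0,30],"rotation":[0,0,0]}
    - {"gripper":40,"travel":[0,0,20],"rotation":[0,0,0]}
    - {"gripper":40,"travel":[0,0,0],"rotation":[0,0,0]}

```text
t: 25.83
tcp_pos: [0.6224, -0.1217, 0.0961]
tool_rot: [0.745, 0.667, -0.003, -0.007]
force: [-0.7, 1.0, -1.0]
finger_gap: 0.561
```

Request:
send_rows:
  motion:
    - {"gripper":40,"travel":[0,0,0],"rotation":[0,0,0]}
    - {"gripper":40,"travel":[0,0,0],"rotation":[0,0,0]}
    - {"gripper":40,"travel":[0,0,0],"rotation":[0,0,0]}

```text
t: 26.08
tcp_pos: [0.6283, -0.1233, 0.1044]
tool_rot: [0.745, 0.667, 0.001, 0.001]
force: [-0.5, -0.3, -0.7]
finger_gap: 0.56
```

```bash
python3 -c "
from h import *
go(.6275,-.125,.035,-.111)
a=manip.snapshot('side')[80:300,290:490,::-1];b=manip.snapshot('top')[40:260,160:430,::-1]
cv2.imwrite('pics/p4.png',cv2.resize(np.hstack([a,b]),None,fx=1.7,fy=1.7))
"
```

```text
turn [0.1 0.  0. ] shift mm [-1.7 -0.6 69.4] t 26.08 tcp [ 0.6283 -0.1233  0.1044] gap 0.560 F [-0.5 -0.3 -0.7]
```

View pics/p4.png

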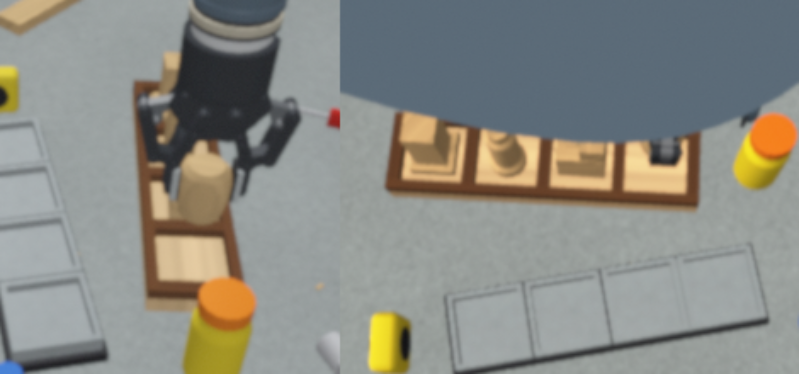

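The stepped foot stands in bay 3 (top crop (580,155)), the bun is held above bay 4, and the bottle at (765,150) is clear. Lowering.

Request:
send_rows:
  motion:
    - {"gripper":40,"travel":[-1.7,-0.6,20],"rotation":[0,0,0]}
    - {"gripper":40,"travel":[0,0,25],"rotation":[0,0,0]}
    - {"gripper":40,"travel":[0,0,14],"rotation":[0,0,0]}
    - {"gripper":40,"travel":[0,0,5],"rotation":[0,0,0]}
    - {"gripper":40,"travel":[0,0,0],"rotation":[0,0,0]}
    - {"gripper":40,"travel":[0,0,0],"rotation":[0,0,0]}
    - {"gripper":40,"travel":[0,0,0],"rotation":[0,0,0]}

```text
t: 26.77
tcp_pos: [0.6278, -0.1252, 0.0408]
tool_rot: [0.745, 0.667, 0.001, 0.001]
force: [-0.3, -0.2, -1.0]
finger_gap: 0.562
```

```bash
python3 -c "
from h import *
go(.6275,-.125,.035,-.111)"
```

```text
turn [0.2 0.  0. ] shift mm [ 0.1 -0.3  5.8] t 26.77 tcp [ 0.6278 -0.1252  0.0408] gap 0.562 F [-0.3 -0.2 -1. ]
```

Request:
send_rows:
  motion:
    - {"gripper":40,"travel":[0,0,3],"rotation":[0,0,0]}
    - {"gripper":40,"travel":[0,0,2.8],"rotation":[0,0,0]}
    - {"gripper":40,"travel":[0,0,0],"rotation":[0,0,0]}
    - {"gripper":40,"travel":[0,0,0],"rotation":[0,0,0]}

```text
t: 27.1
tcp_pos: [0.6275, -0.1251, 0.0345]
tool_rot: [0.745, 0.667, 0.001, 0.001]
force: [0.7, -0.1, 4.6]
finger_gap: 0.566
```

Request:
send_rows:
  motion:
    - {"gripper":54,"travel":[0,0,0],"rotation":[0,0,0]}
    - {"gripper":62,"travel":[0,0,0],"rotation":[0,0,0]}
    - {"gripper":75,"travel":[0,0,0],"rotation":[0,0,0]}
    - {"gripper":85,"travel":[0,0,0],"rotation":[0,0,0]}
    - {"gripper":85,"travel":[0,0,0],"rotation":[0,0,0]}
    - {"gripper":85,"travel":[0,0,0],"rotation":[0,0,0]}
    - {"gripper":85,"travel":[0,0,-20],"rotation":[0,0,0]}
    - {"gripper":85,"travel":[0,0,-40],"rotation":[0,0,0]}
    - {"gripper":85,"travel":[0,0,-40],"rotation":[0,0,0]}
    - {"gripper":85,"travel":[0,0,-40],"rotation":[0,0,0]}
    - {"gripper":85,"travel":[0,0,-20],"rotation":[0,0,0]}
    - {"gripper":85,"travel":[0,0,0],"rotation":[0,0,0]}

```text
t: 28.1
tcp_pos: [0.6302, -0.126, 0.2]
tool_rot: [0.745, 0.667, 0.003, 0.006]
force: [-0.7, -0.1, 0.3]
finger_gap: 0.998
```

Request:
send_rows:
  motion:
    - {"gripper":85,"travel":[-12,-10,0],"rotation":[0,0,0]}
    - {"gripper":85,"travel":[-25,-20,0],"rotation":[0,0,0]}
    - {"gripper":85,"travel":[-25,-20,0],"rotation":[0,0,0]}
    - {"gripper":85,"travel":[-25,-20,0],"rotation":[0,0,0]}
    - {"gripper":85,"travel":[-25,-20,0],"rotation":[0,0,0]}
    - {"gripper":85,"travel":[-25,-20,0],"rotation":[0,0,0]}
    - {"gripper":85,"travel":[-25,-20,0],"rotation":[0,0,0]}
    - {"gripper":85,"travel":[-25,-20,0],"rotation":[0,0,0]}
    - {"gripper":85,"travel":[-25,-20,0],"rotation":[0,0,0]}
    - {"gripper":85,"travel":[-25,-20,0],"rotation":[0,0,0]}
    - {"gripper":85,"travel":[-25,-20,0],"rotation":[0,0,0]}
    - {"gripper":85,"travel":[-25,-20,0],"rotation":[0,0,0]}

```text
t: 29.1
tcp_pos: [0.3634, -0.3843, 0.1915]
tool_rot: [0.745, 0.667, 0.0, -0.002]
force: [-0.7, -0.6, -1.1]
finger_gap: 0.993
```

```bash
python3 -c "
from h import *
s=manip.sense();print(s['t'],s['tcp_pos'],s['q'])
a=manip.snapshot('side')[100:290,340:500,::-1];b=manip.snapshot('top')[80:270,180:420,::-1]
cv2.imwrite('pics/p5.png',cv2.resize(np.hstack([a,b]),None,fx=2,fy=2,interpolation=cv2.INTER_CUBIC))
"
```

```text
29.1 [ 0.36340319 -0.38431992  0.19146173] [-1.02460348e+00  4.55013982e-01  1.71144594e+00 -4.02731829e-04
  9.80069070e-01 -9.13715299e-01]
```

View pics/p5.png

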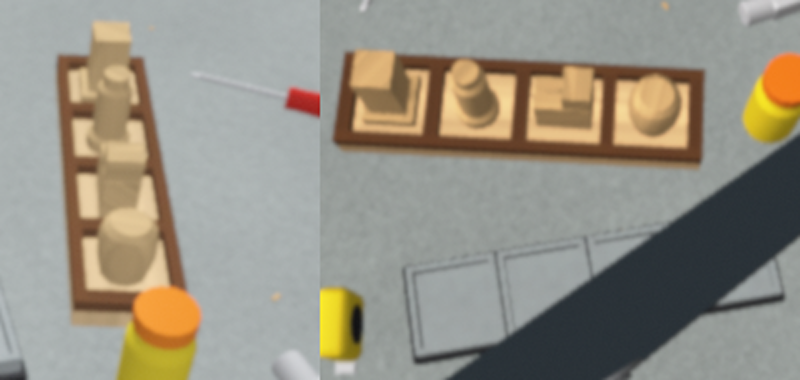

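All four feet stand upright in the bays, in the order square (378,90), turned (472,92), stepped (562,98), bun (654,103) from left to right, with nothing on a rim. Two rows to let the arm settle, then hand in.

Request:
send_rows:
  motion:
    - {"gripper":85,"travel":[0,0,0],"rotation":[0,0,0]}
    - {"gripper":85,"travel":[0,0,0],"rotation":[0,0,0]}
    - {"gripper":85,"travel":[0,0,0],"rotation":[0,0,0]}

```text
t: 29.45
tcp_pos: [0.3664, -0.3833, 0.1926]
tool_rot: [0.745, 0.667, 0.0, -0.001]
force: [-1.2, 0.4, 0.6]
finger_gap: 0.993
```

```bash
python3 -c "
from station import manip
print(manip.sign_off())"
```

```text
the job is handed in; nothing more can be done
None
```

All four feet are on the oiling rack in reverse order. They stood bun, stepped, turned, square from left to right on the saw rack, and now stand square, turned, stepped, bun. The job was handed in at about 29.5 s.

- **Last check:** the final top and side pictures show each foot upright inside its own bay, none on a rim. The arm was clear of everything, and the bottle and the blue decoys were not touched.
- **Grips:** the gripper openings while holding matched the given foot widths to within 1 mm. The largest force reading was about 7 N.
- **Small deviation:** the square foot was let go with the tool about 4 mm above its grasp height, so it may have dropped a few millimetres. It stayed upright. The other three were lowered until they touched the floor, at 2 to 5 N.

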